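# Index a tube in a ratchet drill jig

## Task

The square tube in the drill jig stands short of the jig's end stop. Press the jig's two release buttons down together, one fingertip on each, and hold them until the jaw has slid all the way open; then push the tube endways along the fence, without lifting it, until its end is against the stop, and push the jig's front bar in until the jaw is shut on the tube again. Leave the screwdriver, the bolt and the carton alone.

Things in the scene. Friction and masses are not known exactly. Their poses are not given: they have to be found in the camera images.
- jig: the drill jig, fixed to the bench: steel base plate (jig x -51..119, y -95..95 mm, top at z 12 mm) with a grey ratchet housing, a jaw, a fence, an end stop and a bush plate. The origin is on the bench top (z = 0); x runs from the front bar (nearest the robot) over the housing and the jaw to the fence, y to the left, z up.
- housing_top (a point): centre of the top of the grey ratchet housing, which carries the two buttons: jig x -25, y 0, z 58 mm; housing x -46..-4, y -52..52 mm
- fence_face (a point): middle of the fence's foot, jig x 91.5, y 5, z 12 mm; the fence runs along jig y from -60 to 70 mm, top at z 46 mm; its face looks to jig -x
- bush_top (a point): top of the drill bush (z 59 mm) on the bush plate, which is fixed over the middle of the tube: jig x 45..106, y -18..18, z 46..54 mm
- release_left (a joint): travel of the left release button, m: 0 up, grows as it is pressed down, 0.008 against its stop. A spring pushes it back up (1.6 N at the top, 4.4 N fully down). It must be more than about 0.0055 down to let its pawl clear the rack; one button alone frees nothing.
- release_right (a joint): travel of the right release button, the same as the left one
- release_left_top (a point): centre of the top of the left button: a black round cap, diameter 25 mm, 74.5 mm above the bench, at jig x -25, y +30 mm (60 mm from the other); it moves down with the button
- release_right_top (a point): the same for the right button, at jig x -25, y -30 mm
- jaw (a joint): opening of the jaw, m: about 0 shut, 0.042 fully open. While both buttons are held down a damped spring (about 4 N) opens it towards the front in 2 s; if a button rises early its pawl catches a tooth (10 mm apart) and the jaw stays part-way. Pushed towards the fence it ratchets shut, buttons free, against 10 to 20 N; pushed right home it catches within 1 mm of shut, else it springs back a tooth.
- front_bar (a point): middle of the jaw's front bar: a round steel bar 94 mm long in jig y, diameter 14 mm, 64 mm above the bench, on two uprights at jig y +-30 mm. It moves with the jaw: jig x -59 mm shut, -101 mm open. Below and in front of it is free bench.
- tube: square steel tube 30 x 30 mm, 120 mm long, hollow with 3 mm walls, about 0.3 kg, lying loose on the base plate along jig y, between jaw and fence, 26 to 46 mm short of the stop. The origin is the centre of its underside (12 mm above the bench), y is its length.
- stop_face (a point): middle of the face of the end stop, a steel block at the left (+y) end of the fence: the face looks to jig -y, at jig x 75.5, y 70, z 27 mm. With its end against it the tube's origin is at jig y 10 mm, 60 mm from this face.
- screwdriver: screwdriver 208 mm long lying to the left of the jig; leave alone
- bolt: bolt 70 mm tall standing on its head to the right of the jig; leave alone
- carton: small yellow carton 80 x 120 x 45 mm behind the fence; leave alone
- jaw_face (a point): middle of the jaw's clamping face, z 27 mm: at jig x 60 mm shut, 18 mm open; the aluminium jaw block is 100 mm long in jig y, 20 mm thick, top at z 43 mm
Mind the look-alikes: they are no part of the job. There is more than one size of the tube; the job needs the larger.

How it is judged:
By the outcome, as a careful person would: the job done as asked, in the order asked, and still so for the second after the job is handed in, with the robot touching nothing.
It also fails if it takes over 61 s, if anything falls off the work surface, if the arm or the gripper's body presses on something with over 40 N, if the wrist force passes 120 N, or if a joint passes its speed limit or range.

## Robot

A 7-joint arm with a two-finger parallel gripper is mounted at the origin on a cart in front of the work surface, level with it; the furniture and walls round the work are solid. World frame = base frame: x ahead of the robot, y to its left, z up, the work surface at z = 0. Lengths are in m, angles in rad, forces in N, time in s.
With the tool pointing down it reaches from about 0.425 to 0.925 m from the base axis. Payload 6.8 kg.
Tool frame: the origin (TCP) lies midway between the tips of the shut fingers; the grasp point (between the pads) lies 19 mm behind it; z points along the fingers, y is the line along which they close (so a half turn about z gives the same grasp; the last joint's range is limited). The gripper opens to 85 mm and grips with 20 to 120 N. Pads are 22 mm wide; open, the fingers measure 114 mm over their backs; the gripper's body (76 mm by 85 mm) begins 54 mm behind the grasp point. The pads swing forward as they close: fully open they stand 13 mm farther back than shut.
Start: joints at [-1.433, 0.477, 0.022, 1.555, -0.011, 1.109, -0.083], TCP at [0.164, 0.655, 0.231] pointing down, gripper open.
Joint ranges: [-2.96, 2.96], [-0.34, 2.1], [-1.41, 1.46], [0.24, 2.44], [-1.37, 4.51], [0.17, 1.92], [-2.96, 2.96]. Speed limits (rad/s): [2.39, 2.39, 3.14, 3.14, 3.14, 3.14, 3.14].

## Interface

Orientations are given as a unit quaternion [w, x, y, z].
In Python, from station import * gives the robot as it stands.
- The arm moves only by the shell command python3 -m creep 'ROWS' [FORCE]. ROWS is JSON, a list of rows, each a list of 7 numbers: the gripper command: -1 is shut, 1 is fully open, values between are in proportion, then the shift along the world's x, y, z in mm, then the turn, a rotation vector about the world's x, y, z in rad. A call has 1 to 5 rows; each row shifts and turns the commanded pose from where the row before left it; what a row does not reach is not made up. A row lasts 1/8 s, in which the tool goes at most 62.5 mm and 10.7 degrees, less where a joint would pass 70% of its speed; a pose out of reach is approached as far as the arm can. A call is refused whole if a number of a shift passes 62.5 or a number of a turn 0.188, either way. A call with a gripper value outside its range is refused whole. The fingers move at their own pace and stop on an object; FORCE is the grip in N (left out, the last holds). Time passes only in rows, so rows that do not move let the fingers close. It gives the time, the measured TCP pose, the force, the opening and the grip force at its end, in the units of the state.
- get_obs(): the state, without advancing time (a new reading comes with each control period).
- read_camera(name): name is "scene" or "side" or "wrist"; returns (picture, depth): 420x560x3 uint8, red, green, blue; 420x560 float32, m along the optical axis (not along the pixel's ray), 0 where there is no reading.
- camera_params(name): a dict with "intrinsics" (3x3 intrinsics, pixels), "k1" (the pictures are not rectified: a ray, as slopes to the right and down, at radius r is drawn at 1 + k1 r^2 times it, then the intrinsics apply), "cam_to_world" (4x4, takes a point from camera to world coordinates); the wrist camera has in their place "mount" (4x4, takes a point from camera to tool coordinates, whose origin is the TCP and whose axes are the flange's). Camera axes: x right, y up, looking along -z (the intrinsics and any distortion apply to the point x, -y, -z); pixel columns grow to the right and rows downward; lengths in m; the calibration is good to about 2 mm. A picture is of the moment at which its call begins: read the wrist's pose just before it. camera_params takes no time and is no camera call.
- hand_in(): hands the job in; it is judged then, once.
The state is a dict: "t": time; "q": joint angles; "joint_vel": joint speeds; "joint_torque": joint torques, N m; "eef_pos": TCP position; "tool_rot": TCP orientation; "contact_force": force on the tool from outside, world axes, zero at the start; "torque": the same for the moment, N m; "gripper_width": opening from 0.0 (shut) to 1.0 (fully open); "grasp_force": force on a finger pad.
Only numpy, scipy, OpenCV 4.12 (cv2) and the standard library are available. Lean on these libraries where they do the work, as an engineer would, in place of code of your own. Each camera call takes 0.05 s, during which the arm holds its last target. There are 200 camera calls.

## Working session

There is one attempt and no reset: what is moved stays moved. The work goes in short steps, Python scripts to look and compute and a shell command to move; the robot and the scene stay as the last step left them, time stands still between calls to the robot, and variables do not carry over. Pictures are saved under pics/ and viewed, at most 10 in all, crops included, and the job is handed in when it is done.

```bash
mkdir -p pics; ls; cat > h.py <<'E'
from station import *
import numpy as np, cv2
from scipy.spatial.transform import Rotation as R
def T(name,obs=None):
    p=camera_params(name)
    if name!="wrist": return p,np.array(p["cam_to_world"])
    o=obs or get_obs(); M=np.eye(4); q=o["tool_rot"]
    M[:3,:3]=R.from_quat([q[1],q[2],q[3],q[0]]).as_matrix(); M[:3,3]=o["eef_pos"]
    return p,M@np.array(p["mount"])
def ray(p,M,uv):
    uv=np.array(uv,float).reshape(-1,2);K=np.array(p["intrinsics"])
    n=cv2.undistortPoints(uv.reshape(-1,1,2),K,np.array([p["k1"],0,0,0.])).reshape(-1,2)
    d=np.c_[n[:,0],-n[:,1],-np.ones(len(n))]
    return d
def plane(p,M,uv,z):
    d=ray(p,M,uv)@M[:3,:3].T; o=M[:3,3]
    return o+d*((z-o[2])/d[:,2])[:,None]
def depthpt(p,M,uv,dep):
    d=ray(p,M,uv)*np.array(dep).reshape(-1,1)
    return d@M[:3,:3].T+M[:3,3]
def shot(name,fn):
    o=get_obs(); im,de=read_camera(name)
    cv2.imwrite("pics/"+fn+".png",im[:,:,::-1]); np.save("pics/"+fn+".npy",de)
    p,M=T(name,o); np.savez("pics/"+fn+"_c.npz",M=M)
    return im,de,p,M
E
python3 - <<'E'
from h import *
o=get_obs();print(o)
a=shot("scene","s0")[0];shot("side","d0")
for n in("scene","side"):
    p=camera_params(n);print(n,np.round(p["cam_to_world"],3).tolist(),p["intrinsics"],p["k1"])
print(camera_params("wrist"))
E
```

```text
pics
{'t': 0.0, 'q': array([-1.43307904,  0.47780916,  0.02233404,  1.55646143, -0.01153572,
        1.10929796, -0.08311883]), 'joint_vel': array([-6.95220053e-04,  6.11116497e-04,  4.03723702e-06, -1.27258597e-04,
        9.04998193e-04, -1.45999154e-03, -3.97594750e-04]), 'joint_torque': array([-1.83826487e-03, -5.96409345e+01,  1.60682950e+00, -2.81213951e+01,
        1.24551091e-02,  8.75659345e-03, -3.69498377e-05]), 'eef_pos': array([0.16411637, 0.65412711, 0.23031531]), 'tool_rot': array([-6.17749576e-05,  1.22603443e-01,  9.92455310e-01, -9.22130372e-04]), 'contact_force': array([-0.46875647,  1.42402917, -0.50238699]), 'torque': array([ 0.01914705, -0.06864511,  0.0073408 ]), 'grasp_force': 0.0, 'gripper_width': 1.000209875183975}
scene [[0.786, 0.398, -0.472, 0.147], [-0.618, 0.516, -0.594, -0.145], [0.007, 0.758, 0.652, 0.627], [0.0, 0.0, 0.0, 1.0]] [[402.42028237   0.         279.12990581]
 [  0.         402.42028237 206.81962857]
 [  0.           0.           1.        ]] -0.024959667669507215
side [[0.974, 0.111, -0.197, 0.39], [-0.226, 0.515, -0.827, -0.368], [0.009, 0.85, 0.527, 0.519], [0.0, 0.0, 0.0, 1.0]] [[401.89444721   0.         282.58260241]
 [  0.         401.89444721 205.53524013]
 [  0.           0.           1.        ]] -0.07614838440848973
{'intrinsics': array([[342.29819449,   0.        , 281.50543028],
       [  0.        , 342.29819449, 210.84378905],
       [  0.        ,   0.        ,   1.        ]]), 'k1': -0.07188712164289716, 'mount': array([[-6.29360047e-04,  9.63555010e-01,  2.67509527e-01,
         6.75016897e-02],
       [ 9.99999682e-01,  7.37276180e-04, -3.02966070e-04,
         3.81359341e-04],
       [-4.89152877e-04,  2.67509251e-01, -9.63555168e-01,
        -1.42470506e-01],
       [ 0.00000000e+00,  0.00000000e+00,  0.00000000e+00,
         1.00000000e+00]])}
```

View pics/s0.png

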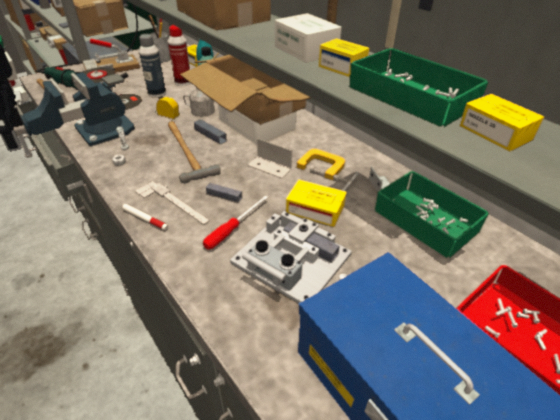

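View pics/d0.png

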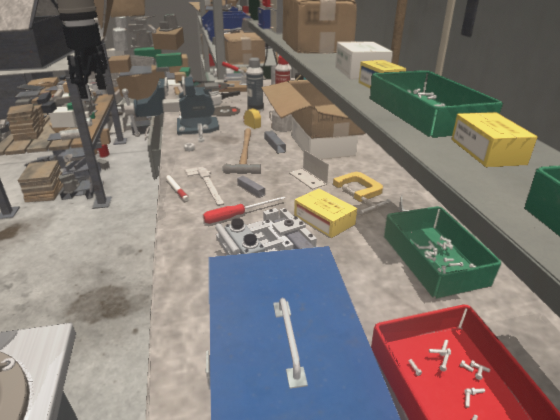

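The scene view shows the jig at about (290,255), with its buttons near (261,246) and (288,261) and the tube at (322,243). The blue toolbox stands just to its right. The side view shows the same buttons at (237,225) and (250,239).

```bash
python3 - <<'E'
from h import *
def blobs(fn,name,box):
    im=cv2.imread(f"pics/{fn}.png"); p,M=T(name)
    x0,y0,x1,y1=box
    m=(im.max(2)<45).astype(np.uint8); k=np.zeros_like(m);k[y0:y1,x0:x1]=m[y0:y1,x0:x1]
    n,l,s,c=cv2.connectedComponentsWithStats(k)
    for i in range(1,n):
        if s[i,4]>25: print(fn,s[i],c[i].round(1),plane(p,M,c[i],0.0745).round(4))
blobs("s0","scene",(235,225,310,280)); blobs("d0","side",(220,210,270,255))
a=cv2.imread("pics/s0.png")[195:310,220:365]; b=cv2.imread("pics/d0.png")[180:265,195:340]
a=cv2.resize(a,None,fx=5,fy=5,interpolation=cv2.INTER_CUBIC)
cv2.imwrite("pics/c0.png",a)
E
```

```text
s0 [257 242  10  10  79] [261.5 246.1] [[0.4508 0.2889 0.0745]]
s0 [282 255  11  11  91] [287.1 259.9] [[0.4672 0.2322 0.0745]]
```

View pics/c0.png

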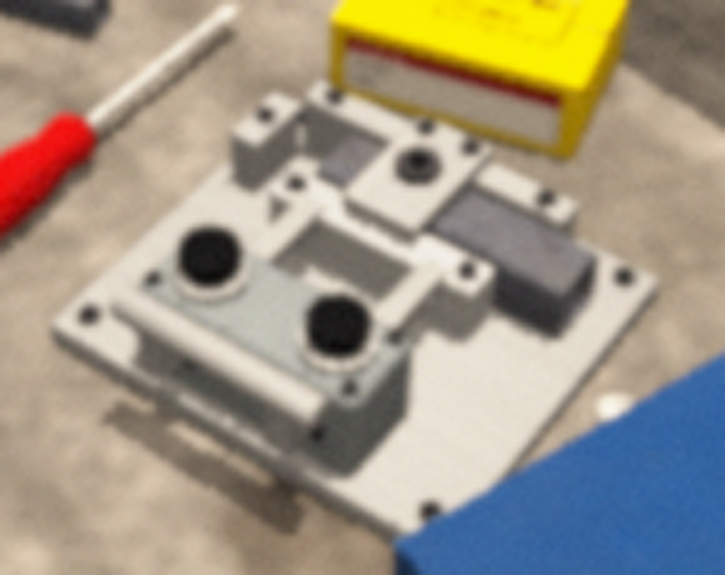

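The crop shows the black caps clearly, the bush plate over the middle of the tube, and the tube's near end at crop (570,290), short of the stop on the left. The bolt top is probably the white dot at crop (614,405), beside the toolbox. The caps are 59 mm apart, which agrees with the 60 mm given.

```bash
cat >> h.py <<'E'
L=np.array([.4508,.2889]);Rr=np.array([.4672,.2322])
def frame(L,Rr):
    y=(L-Rr)/np.linalg.norm(L-Rr); x=np.array([y[1],-y[0]]); return (L+Rr)/2+.025*x,x,y
def tojig(P,f): 
    d=np.atleast_2d(P)[:,:2]-f[0]; return np.c_[d@f[1],d@f[2],np.atleast_2d(P)[:,2]]
def cloud(fn,name):
    de=np.load(f"pics/{fn}.npy"); p=camera_params(name); M=np.load(f"pics/{fn}_c.npz")["M"]
    v,u=np.mgrid[0:420,0:560]; uv=np.c_[u.ravel(),v.ravel()]
    return depthpt(p,M,uv,de.ravel()),de.ravel()>0
E
python3 - <<'E'
from h import *
f=frame(L,Rr);print(f,np.degrees(np.arctan2(-f[2][0],f[2][1])))
for fn,n in(("s0","scene"),("d0","side")):
    P,ok=cloud(fn,n);im=cv2.imread(f"pics/{fn}.png").reshape(-1,3).astype(int);J=tojig(P,f)
    blue=ok&(im[:,0]>im[:,2]+50)&(im[:,0]>im[:,1]+30)&(np.linalg.norm(P[:,:2]-f[0],axis=1)<.5)
    b=blue&(abs(P[:,2]-np.median(P[blue,2]))<.01)
    r=cv2.minAreaRect((P[b,:2]*1000).astype(np.float32))
    print(n,"box z",np.percentile(P[blue,2],[5,50,95]).round(3),(tojig(np.c_[cv2.boxPoints(r)/1000,np.zeros(4)],f)*1000).round())
    near=ok&(P[:,0]>.1)&(P[:,0]<.65)&(P[:,1]>.15)&(P[:,1]<.7)
    print("max z in path",np.percentile(P[near,2],[99,99.9,100]).round(3))
    base=ok&(abs(J[:,2]-.012)<.003)&(abs(J[:,0]-.034)<.1)&(abs(J[:,1])<.11)
    print("plate",(J[base].min(0)*1000).round(),(J[base].max(0)*1000).round())
    t=ok&(abs(J[:,2]-.042)<.003)&(abs(J[:,0]-.0755)<.012)&(J[:,1]<-.03)&(J[:,1]>-.13)
    if t.sum(): print("tube top min y",np.percentile(J[t],[0,3,50,97,100],axis=0).round(4).tolist())
    # bolt
    w=ok&(J[:,1]<-.1)&(J[:,1]>-.2)&(J[:,0]>-.05)&(J[:,0]<.2)&(P[:,2]>.02)&~blue
    print("right stuff",w.sum(),np.percentile(J[w],[0,50,100],axis=0).round(3).tolist() if w.sum() else "")
p,M=T("scene");print("bolt top",tojig(plane(p,M,[342.8,276],.07),f))
E
```

```text
(array([0.48301559, 0.26749631]), array([0.96062378, 0.27785238]), array([-0.27785238,  0.96062378])) 16.132069876935034
scene box z [0.137 0.139 0.14 ] [[-238. -409.    0.]
 [ -63. -472.    0.]
 [  41. -185.    0.]
 [-134. -122.    0.]]
max z in path [0.333 0.394 0.405]
plate [-48. -93.   9.] [123.  98.  15.]
tube top min y [[0.0638, -0.0767, 0.039], [0.0651, -0.0755, 0.0398], [0.0748, -0.0541, 0.0428], [0.087, -0.0314, 0.0447], [0.0874, -0.0303, 0.045]]
right stuff 1258 [[-0.049, -0.2, 0.062], [0.18, -0.159, 0.268], [0.2, -0.1, 0.277]]
side box z [0.138 0.139 0.14 ] [[-229. -389.    0.]
 [ -57. -453.    0.]
 [  42. -188.    0.]
 [-130. -124.    0.]]
max z in path [0.446 0.457 0.458]
plate [-48. -45.  10.] [123.  95.  15.]
tube top min y [[0.0641, -0.0775, 0.0393], [0.0646, -0.0705, 0.0401], [0.0756, -0.051, 0.0428], [0.0865, -0.0317, 0.0447], [0.0874, -0.0303, 0.0449]]
right stuff 919 [[-0.049, -0.2, 0.137], [0.181, -0.161, 0.27], [0.2, -0.1, 0.277]]
bolt top [[ 0.00525884 -0.12907573  0.07      ]]
```

```bash
python3 -m creep '[[0.06,50,-60,0,0,0,0.13],[0.06,50,-60,0,0,0,0.13],[0.06,50,-60,0,0,0,0.13],[0.06,50,-60,0,0,0,0.14],[0.06,30,-60,0,0,0,0]]' 20
```

```text
t: 0.72
eef_pos: [0.3539, 0.4048, 0.2311]
tool_rot: [0.0, -0.142, 0.99, -0.0]
contact_force: [0.1, 0.2, 0.8]
gripper_width: 0.53
grasp_force: 0.0
```

The frame fits: the plate measures x -48..123, y ±95. The tube's end is at jig y about -77, the bolt is near (5,-129), and the toolbox is 139 mm high with its nearest corner at (41,-185). Next I go above the buttons for a close look.

```bash
python3 -m creep '[[0.06,35,-48,-15,0,0,0],[0.06,35,-48,-15,0,0,0],[0.06,35,-48,-20,0,0,0],[0.06,0,0,0,0,0,0]]' && python3 - <<'E'
from h import *
o=get_obs();im,de,p,M=shot("wrist","w0")
print(o["eef_pos"],o["gripper_width"])
b=im[:,:,:].astype(int); m=(b.max(2)<45).astype(np.uint8)
n,l,s,c=cv2.connectedComponentsWithStats(m)
for i in range(1,n):
    if 150<s[i,4]<6000: print(s[i],c[i].round(1),plane(p,M,c[i],0.0745).round(4), np.median(depthpt(p,M,np.argwhere(l==i)[:,::-1],de[l==i])[:,2]).round(4))
E
```

```text
t: 1.23
eef_pos: [0.4589, 0.2569, 0.1797]
tool_rot: [-0.001, -0.137, 0.991, -0.002]
contact_force: [-1.5, 0.5, 0.4]
gripper_width: 0.53
grasp_force: 0.0
[0.45892955 0.2569202  0.17972306] 0.5302986551208906
[337 301  11  41 205] [343.2 318.3] [[0.5353 0.3316 0.0745]] 0.2143
```

View pics/w0.png

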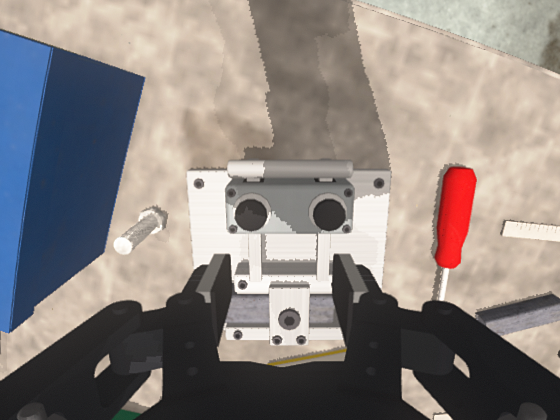

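The wrist view is upside down, with the robot at the top. The caps are at about (251,213) and (329,213), the bolt stands at (125,243)–(155,220), and the tube lies under the bush plate at row 315.

```bash
python3 - <<'E'
from h import *
im=cv2.imread("pics/w0.png");p=camera_params("wrist");M=np.load("pics/w0_c.npz")["M"];de=np.load("pics/w0.npy")
m=((im.max(2)<75)).astype(np.uint8);k=np.zeros_like(m);k[185:240,225:355]=m[185:240,225:355]
n,l,s,c=cv2.connectedComponentsWithStats(k);pts=[]
for i in range(1,n):
    if s[i,4]>300:
        q=plane(p,M,c[i],0.0745)[0];pts.append(q);print(s[i],c[i],q.round(4),np.median(depthpt(p,M,np.argwhere(l==i)[:,::-1],de[l==i])[:,2]).round(4))
pts.sort(key=lambda q:-q[1]);f=frame(pts[0][:2],pts[1][:2]);print(f,np.linalg.norm(pts[0]-pts[1]))
o=get_obs();q=o["tool_rot"];t=R.from_quat([q[1],q[2],q[3],q[0]]).as_matrix()
print("tool y",t[:,1],"tool z",t[:,2],"yaw err",np.arctan2(-f[2][0],f[2][1])-np.arctan2(-t[0,1],t[1,1]))
print("pads/TCP offset to mid", ((pts[0]+pts[1])/2-o["eef_pos"]).round(4))
P=plane(p,M,[[120,248],[228,310],[340,310]],.042);print(tojig(P,f))
P=plane(p,M,[125,245],.07);print("bolt",tojig(P,f))
E
```

```text
[313 199  32  32 790] [328.59620253 214.44303797] [0.4532 0.2921 0.0745] 0.074
[236 200  31  31 504] [252.41071429 213.06150794] [0.4677 0.2366 0.0745] 0.0739
(array([0.48463112, 0.27066851]), array([0.96730288, 0.253624  ]), array([-0.253624  ,  0.96730288])) 0.05741845349615446
tool y [-0.27554631  0.96128686 -0.0013441 ] tool z [-0.00145618 -0.00181563 -0.99999729] yaw err -0.02273329518210815
pads/TCP offset to mid [ 0.0027  0.0041 -0.1059]
[[ 0.01891939 -0.15037857  0.042     ]
 [ 0.07850673 -0.05488972  0.042     ]
 [ 0.07646531  0.04937822  0.042     ]]
bolt [[ 0.0048196  -0.13163561  0.07      ]]
```

```bash
python3 -m creep '[[0.06,1,4,-45,0,0,0],[0.06,1,0,-45,0,0,0],[0.06,0,0,-8,0,0,0],[0.06,0,0,0,0,0,0]]' && python3 - <<'E'
from h import *
o=get_obs();im,de,p,M=shot("wrist","w1");print(o["eef_pos"])
cv2.imwrite("pics/w1c.png",cv2.resize(im[150:420,80:480,::-1],None,fx=2,fy=2))
E
```

```text
t: 1.78
eef_pos: [0.4589, 0.2679, 0.0839]
tool_rot: [-0.0, -0.142, 0.99, 0.0]
contact_force: [-0.0, -0.4, 0.8]
gripper_width: 0.53
grasp_force: 0.0
[0.45889298 0.26794658 0.08388936]
```

View pics/w1c.png

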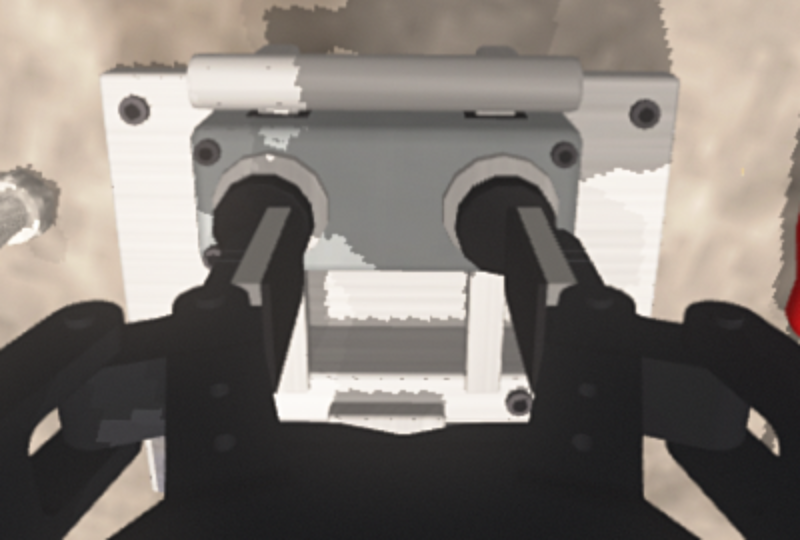

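The crop shows both tips over the caps (centres near (268,222) and (506,222)), but the hand is about 18 px, or 5 mm, too far to +y. I shift it back and go down in small steps.

```bash
python3 -m creep '[[0.06,1,-5,0,0,0,0],[0.06,0,0,-5,0,0,0],[0.06,0,0,-4,0,0,0],[0.06,0,0,0,0,0,0]]'; python3 -m creep '[[0.06,0,0,-4,0,0,0],[0.06,0,0,0,0,0,0]]';python3 -m creep '[[0.06,0,0,-4,0,0,0],[0.06,0,0,0,0,0,0]]'
```

```text
t: 2.33
eef_pos: [0.4599, 0.2618, 0.0741]
tool_rot: [-0.0, -0.142, 0.99, -0.0]
contact_force: [-0.8, -0.7, -0.5]
gripper_width: 0.529
grasp_force: 0.0
t: 2.58
eef_pos: [0.4603, 0.2621, 0.0703]
tool_rot: [0.0, -0.142, 0.99, 0.0]
contact_force: [0.7, 1.0, 1.2]
gripper_width: 0.53
grasp_force: 0.3
t: 2.82
eef_pos: [0.4604, 0.2621, 0.0666]
tool_rot: [0.0, -0.142, 0.99, 0.0]
contact_force: [-1.7, 0.0, 6.3]
gripper_width: 0.529
grasp_force: 2.9
```

```bash
python3 -m creep '[[0.06,0,0,-3,0,0,0],[0.06,0,0,0,0,0,0]]';python3 -m creep '[[0.06,0,0,-2,0,0,0],[0.06,0,0,0,0,0,0]]'
```

```text
t: 3.08
eef_pos: [0.4604, 0.2621, 0.0641]
tool_rot: [0.0, -0.142, 0.99, 0.0]
contact_force: [-1.5, -0.9, 9.1]
gripper_width: 0.532
grasp_force: 4.7
t: 3.32
eef_pos: [0.4605, 0.2622, 0.0637]
tool_rot: [0.0, -0.141, 0.99, 0.0]
contact_force: [-7.0, -4.1, 28.8]
gripper_width: 0.536
grasp_force: 14.2
```

```bash
Z='[[0.06,0,0,0,0,0,0],[0.06,0,0,0,0,0,0],[0.06,0,0,0,0,0,0],[0.06,0,0,0,0,0,0],[0.06,0,0,0,0,0,0]]'; for i in 1 2 3 4; do python3 -m creep '[[0.06,0,0,0,0,0,0],[0.06,0,0,0,0,0,0],[0.06,0,0,0,0,0,0],[0.06,0,0,0,0,0,0],[0.06,0,0,0,0,0,0]]'|grep -E "^t|contact"; done; python3 - <<'E'
from h import *
im,de,p,M=shot("wrist","w2");shot("scene","s2")
E
```

```text
t: 3.95
tool_rot: [0.0, -0.141, 0.99, 0.0]
contact_force: [-7.5, -4.9, 28.6]
t: 4.58
tool_rot: [0.0, -0.141, 0.99, 0.0]
contact_force: [-7.2, -4.9, 28.4]
t: 5.2
tool_rot: [0.0, -0.141, 0.99, 0.0]
contact_force: [-7.2, -3.3, 27.9]
t: 5.82
tool_rot: [0.0, -0.141, 0.99, 0.0]
contact_force: [-7.9, -3.9, 28.5]
```

View pics/w2.png

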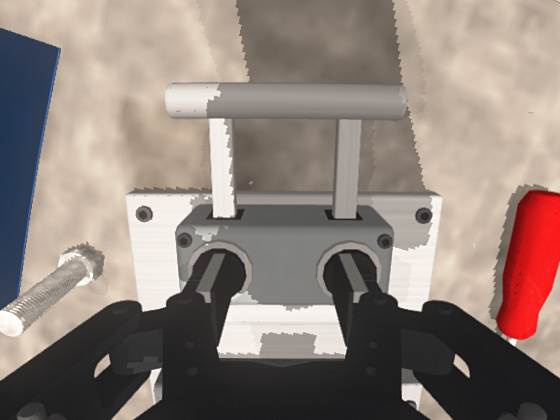

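The bar has run out to row 100 (centre at (286,100)). I check its distance numerically.

```bash
python3 - <<'E'
from h import *
p=camera_params("wrist");M=np.load("pics/w2_c.npz")["M"];de=np.load("pics/w2.npy")
y=np.array([-.27,.963]);y/=np.linalg.norm(y);x=np.array([y[1],-y[0]]);f=(np.array([.4605,.2625])+.025*x,x,y)
print(tojig(plane(p,M,[[286,100],[168,100],[406,100]],.066),f).round(4))
q=[depthpt(p,M,[u,92+4],de[96,u])[0] for u in(180,250,320,395)];print(tojig(np.array(q),f).round(4))
E
```

```text
[[-0.0987  0.001   0.066 ]
 [-0.0986 -0.0457  0.066 ]
 [-0.0996  0.0485  0.066 ]]
[[-0.0999 -0.0399  0.0693]
 [-0.0998 -0.0127  0.0711]
 [-0.1002  0.0139  0.0694]
 [-0.1007  0.0423  0.0712]]
```

The jaw is fully open (bar at jig x about -100 mm). Now I lift and go round to the tube's right end with the fingers shut.

```bash
python3 -m creep '[[0.06,0,0,30,0,0,0],[0.06,0,0,55,0,0,0],[-1,42,-25,0,0,0,0],[-1,40,-25,0,0,0,0],[-1,40,-25,0,0,0,0]]' 30; python3 -m creep '[[-1,0,0,0,0,0,0],[-1,0,0,0,0,0,0]]'; python3 - <<'E'
from h import *
shot("wrist","w3")
E
```

```text
t: 6.55
eef_pos: [0.5831, 0.1863, 0.1463]
tool_rot: [0.0, -0.142, 0.99, 0.0]
contact_force: [0.4, 0.7, 0.3]
gripper_width: -0.002
grasp_force: 0.0
t: 6.8
eef_pos: [0.5814, 0.1872, 0.1457]
tool_rot: [-0.001, -0.142, 0.99, 0.0]
contact_force: [0.2, -0.3, -0.5]
gripper_width: 0.001
grasp_force: 0.0
```

View pics/w3.png

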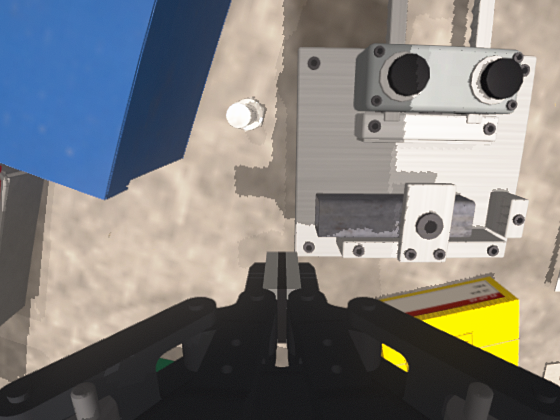

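The tube's right end is at column 316, rows 193–236. The bolt is at (245,112) and the toolbox corner at (108,198), so there is room around the hand.

```bash
python3 - <<'E'
from h import *
p=camera_params("wrist");M=np.load("pics/w3_c.npz")["M"];de=np.load("pics/w3.npy")
y=np.array([-.27,.963]);y/=np.linalg.norm(y);x=np.array([y[1],-y[0]]);f=(np.array([.4605,.2625])+.025*x,x,y)
print("tube",tojig(plane(p,M,[[317,195],[317,215],[317,235],[473,200]],.042),f).round(4))
print("depth",tojig(np.array([depthpt(p,M,[u,v],de[v,u])[0] for u,v in((320,200),(330,215),(330,230))]),f).round(4))
print("bolt",tojig(plane(p,M,[[245,112]],.07),f).round(4), "box",tojig(plane(p,M,[[108,198]],.139),f).round(4))
print("plate corners (119,-95)->",tojig(plane(p,M,[[295,250],[300,48]],.012),f).round(4))
print("buttons",tojig(plane(p,M,[[410,74],[497,77]],.0745),f).round(4))
o=get_obs();print("tcp",tojig(o["eef_pos"],f))
E
```

```text
tube [[ 0.0596 -0.0787  0.042 ]
 [ 0.075  -0.0782  0.042 ]
 [ 0.0908 -0.0775  0.042 ]
 [ 0.062   0.0403  0.042 ]]
depth [[ 0.064  -0.076   0.0392]
 [ 0.075  -0.0683  0.0416]
 [ 0.0868 -0.0677  0.0416]]
bolt [[ 0.0012 -0.1281  0.07  ]] box [[ 0.0399 -0.1844  0.139 ]]
plate corners (119,-95)-> [[ 0.1153 -0.0926  0.012 ]
 [-0.0468 -0.0921  0.012 ]]
buttons [[-0.0224 -0.0292  0.0745]
 [-0.0228  0.0254  0.0745]]
tcp [[ 0.07084566 -0.10439802  0.14585885]]
```

```bash
python3 -m creep '[[-1,0,0,-50,0,0,0],[-1,0,0,-45,0,0,0],[-1,0,0,-29,0,0,0],[-1,0,0,0,0,0,0]]'; python3 -m creep '[[-1,-2,6,0,0,0,0],[-1,-1,5,0,0,0,0],[-1,-2,5,0,0,0,0],[-1,-1,5,0,0,0,0],[-1,-1,5,0,0,0,0]]';  python3 -m creep '[[-1,-1,4,0,0,0,0],[-1,-1,3,0,0,0,0],[-1,0,0,0,0,0,0]]'
```

```text
t: 7.35
eef_pos: [0.5792, 0.1876, 0.0203]
tool_rot: [-0.003, -0.143, 0.99, -0.0]
contact_force: [-1.0, -0.8, 0.8]
gripper_width: 0.004
grasp_force: 0.0
t: 7.98
eef_pos: [0.5754, 0.2128, 0.0227]
tool_rot: [0.0, -0.141, 0.99, -0.0]
contact_force: [0.9, -2.7, 1.8]
gripper_width: 0.003
grasp_force: 1.2
t: 8.35
eef_pos: [0.5729, 0.2205, 0.0222]
tool_rot: [-0.0, -0.142, 0.99, 0.0]
contact_force: [-0.2, 0.1, -0.2]
gripper_width: -0.0
grasp_force: 0.2
```

```bash
python3 -m creep '[[-1,-1,3,0,0,0,0],[-1,0,0,0,0,0,0]]'; python3 -m creep '[[-1,0,2,0,0,0,0],[-1,0,0,0,0,0,0]]';python3 -m creep '[[-1,-1,2,0,0,0,0],[-1,0,0,0,0,0,0]]'
```

```text
t: 8.6
eef_pos: [0.5719, 0.2233, 0.0222]
tool_rot: [-0.0, -0.142, 0.99, 0.0]
contact_force: [0.3, -1.7, -0.2]
gripper_width: 0.005
grasp_force: 0.3
t: 8.85
eef_pos: [0.572, 0.2252, 0.0223]
tool_rot: [-0.0, -0.142, 0.99, 0.0]
contact_force: [-0.0, -1.2, -0.5]
gripper_width: 0.004
grasp_force: 0.4
t: 9.1
eef_pos: [0.5709, 0.2273, 0.0223]
tool_rot: [-0.0, -0.142, 0.99, 0.0]
contact_force: [-0.2, -0.6, 0.1]
gripper_width: -0.006
grasp_force: 0.3
```

```bash
python3 -m creep '[[-1,-1,2,0,0,0,0],[-1,0,0,0,0,0,0]]'; python3 -m creep '[[-1,0,2,0,0,0,0],[-1,0,0,0,0,0,0]]'; python3 - <<'E'
from h import *
shot("scene","s4");shot("wrist","w4")
a=cv2.imread("pics/s4.png")[185:300,230:375];a=cv2.resize(a,None,fx=4,fy=4,interpolation=cv2.INTER_CUBIC)
b=cv2.imread("pics/w4.png")[:260,300:520]
a=a[:,:560];c=np.zeros((460,560+220,3),np.uint8);c[:,:a.shape[1]]=a;c[:260,560:]=b;cv2.imwrite("pics/c4.png",c)
E
```

```text
t: 9.35
eef_pos: [0.5702, 0.2286, 0.0223]
tool_rot: [-0.0, -0.142, 0.99, -0.0]
contact_force: [0.6, -2.1, -0.1]
gripper_width: -0.001
grasp_force: 1.3
t: 9.6
eef_pos: [0.5707, 0.2289, 0.0223]
tool_rot: [-0.0, -0.141, 0.99, -0.001]
contact_force: [1.3, -6.3, -0.2]
gripper_width: 0.001
grasp_force: 3.1
```

View pics/c4.png

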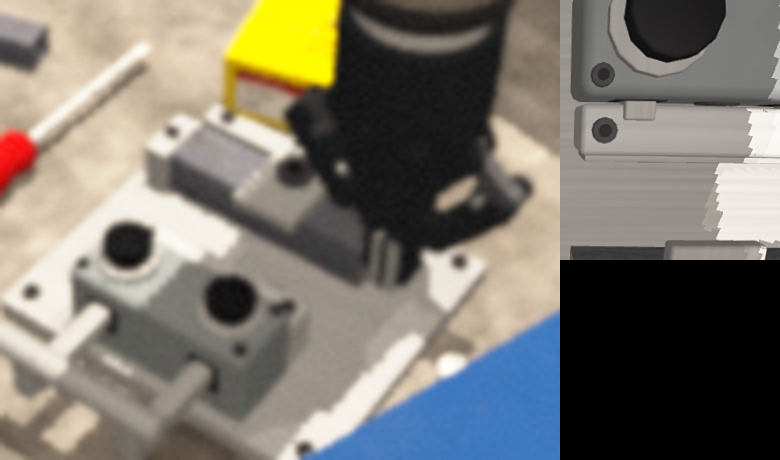

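The tube's end now meets the stop block (crop (165,160)) and resistance rises. I press a little more to confirm, then back off, lift and go round in front of the bar.

```bash
python3 -m creep '[[-1,0,2,0,0,0,0],[-1,0,0,0,0,0,0]]'; python3 -m creep '[[-1,1,-4,0,0,0,0],[-1,3,-10,0,0,0,0],[-1,3,-10,10,0,0,0],[-1,0,0,60,0,0,0],[-1,0,0,60,0,0,0]]';  python3 -m creep '[[-1,-45,6,0,0,0,0],[-1,-45,6,0,0,0,0],[-1,-45,6,0,0,0,0],[-1,-40,6,0,0,0,0],[-1,-40,6,0,0,0,0]]'; python3 -m creep '[[-1,0,0,0,0,0,0],[-1,0,0,0,0,0,0]]'
```

```text
t: 9.95
eef_pos: [0.5711, 0.2292, 0.0223]
tool_rot: [0.0, -0.14, 0.99, -0.002]
contact_force: [3.1, -9.2, 0.1]
gripper_width: 0.0
grasp_force: 4.8
t: 10.58
eef_pos: [0.577, 0.2082, 0.1542]
tool_rot: [-0.0, -0.141, 0.99, 0.0]
contact_force: [-0.2, 0.3, 0.6]
gripper_width: 0.007
grasp_force: 0.0
t: 11.2
eef_pos: [0.3611, 0.239, 0.1531]
tool_rot: [0.0, -0.142, 0.99, 0.0]
contact_force: [0.2, 1.3, 0.8]
gripper_width: -0.003
grasp_force: 0.0
t: 11.45
eef_pos: [0.3632, 0.2391, 0.1531]
tool_rot: [0.001, -0.141, 0.99, 0.0]
contact_force: [0.2, 0.1, 0.1]
gripper_width: 0.001
grasp_force: 0.0
```

```bash
python3 -m creep '[[-1,-2,-5,-40,0,0,0],[-1,0,0,-45,0,0,0],[-1,0,0,-20,0,0,0],[-1,0,0,0,0,0,0]]'; python3 - <<'E'
from h import *
y=np.array([-.27,.963]);y/=np.linalg.norm(y);x=np.array([y[1],-y[0]]);f=(np.array([.4605,.2625])+.025*x,x,y)
shot("scene","s5")
o=get_obs();print("tcp",tojig(o["eef_pos"],f))
a=cv2.imread("pics/s5.png")[195:310,220:365]
cv2.imwrite("pics/c5.png",cv2.resize(a,None,fx=5,fy=5,interpolation=cv2.INTER_CUBIC))
P,ok=cloud("s5","scene");J=tojig(P,f)
t=ok&(abs(J[:,2]-.042)<.003)&(abs(J[:,0]-.0755)<.012)&(J[:,1]<.09)&(J[:,1]>-.13)
print(np.percentile(J[t],[0,3,50,97,100],axis=0).round(4).tolist())
E
```

```text
t: 11.95
eef_pos: [0.3606, 0.233, 0.0463]
tool_rot: [-0.001, -0.141, 0.99, -0.001]
contact_force: [0.7, 0.0, 0.7]
gripper_width: 0.001
grasp_force: 0.0
tcp [[-0.12850485 -0.00102186  0.04725182]]
[[0.0635, -0.0488, 0.039], [0.064, -0.0467, 0.0396], [0.0737, 0.0324, 0.0429], [0.0865, 0.0816, 0.0447], [0.0873, 0.0868, 0.045]]
```

View pics/c5.png

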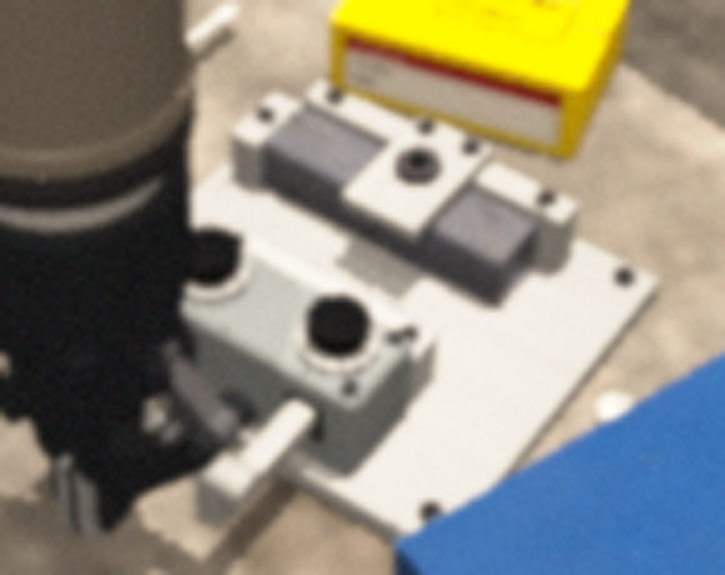

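The tube's left end touches the stop (crop (262,165)) and its right end measures jig y -49 mm, where -50 is expected. Now I push the bar in.

```bash
python3 -m creep '[[-1,6,1,0,0,0,0],[-1,5,2,0,0,0,0],[-1,5,1,0,0,0,0],[-1,5,1,0,0,0,0],[-1,5,2,0,0,0,0]]'; python3 -m creep '[[-1,5,1,0,0,0,0],[-1,5,2,0,0,0,0],[-1,5,1,0,0,0,0],[-1,0,0,0,0,0,0]]'
```

```text
t: 12.62
eef_pos: [0.3793, 0.2383, 0.0466]
tool_rot: [-0.007, -0.143, 0.99, -0.002]
contact_force: [-16.7, -4.8, 9.5]
gripper_width: -0.001
grasp_force: 8.4
t: 13.12
eef_pos: [0.396, 0.243, 0.0465]
tool_rot: [-0.005, -0.142, 0.99, -0.002]
contact_force: [-11.6, -0.8, 1.4]
gripper_width: -0.002
grasp_force: 5.8
```

```bash
python3 -m creep '[[-1,5,1,0,0,0,0],[-1,5,2,0,0,0,0],[-1,4,1,0,0,0,0],[-1,0,0,0,0,0,0]]'; python3 -m creep '[[-1,3,1,0,0,0,0],[-1,0,0,0,0,0,0]]'; python3 -m creep '[[-1,2,0,0,0,0,0],[-1,0,0,0,0,0,0]]'
```

```text
t: 13.62
eef_pos: [0.4107, 0.2472, 0.0466]
tool_rot: [-0.004, -0.142, 0.99, -0.002]
contact_force: [-6.5, -1.6, -3.5]
gripper_width: -0.001
grasp_force: 3.4
t: 13.88
eef_pos: [0.4139, 0.2481, 0.0464]
tool_rot: [-0.004, -0.142, 0.99, -0.002]
contact_force: [-9.5, -1.6, 0.7]
gripper_width: 0.002
grasp_force: 5.0
t: 14.12
eef_pos: [0.414, 0.248, 0.0464]
tool_rot: [-0.006, -0.143, 0.99, -0.002]
contact_force: [-14.2, -1.3, 6.0]
gripper_width: 0.002
grasp_force: 7.7
```

```bash
python3 -m creep '[[-1,2,1,0,0,0,0],[-1,0,0,0,0,0,0]]'; python3 -m creep '[[-1,2,0,0,0,0,0],[-1,0,0,0,0,0,0]]'; python3 -m creep '[[-1,2,1,0,0,0,0],[-1,0,0,0,0,0,0],[-1,0,0,0,0,0,0]]'
```

```text
t: 14.38
eef_pos: [0.414, 0.2481, 0.0462]
tool_rot: [-0.008, -0.143, 0.99, -0.003]
contact_force: [-20.2, -4.7, 13.2]
gripper_width: 0.0
grasp_force: 10.8
t: 14.62
eef_pos: [0.4141, 0.248, 0.0462]
tool_rot: [-0.009, -0.143, 0.99, -0.003]
contact_force: [-27.1, -4.6, 18.3]
gripper_width: 0.003
grasp_force: 13.6
t: 15.0
eef_pos: [0.4142, 0.248, 0.0457]
tool_rot: [-0.011, -0.143, 0.99, -0.004]
contact_force: [-30.8, -5.8, 20.9]
gripper_width: -0.003
grasp_force: 15.9
```

It is hard home: no further motion while the force went up to 31 N. I back off and check that it holds.

```bash
python3 -m creep '[[-1,-10,-3,0,0,0,0],[-1,-12,-3,0,0,0,0],[-1,-15,-4,0,0,0,0],[-1,0,0,60,0,0,0],[-1,0,0,50,0,0,0]]'; python3 -m creep '[[-1,0,0,0,0,0,0],[-1,0,0,0,0,0,0]]'; python3 - <<'E'
from h import *
y=np.array([-.27,.963]);y/=np.linalg.norm(y);x=np.array([y[1],-y[0]]);f=(np.array([.4605,.2625])+.025*x,x,y)
shot("wrist","w6");im=shot("scene","s6")[0]
P,ok=cloud("s6","scene");J=tojig(P,f)
t=ok&(abs(J[:,2]-.042)<.003)&(abs(J[:,0]-.0755)<.012)&(J[:,1]<.02)&(J[:,1]>-.13)
print("tube end",np.percentile(J[t],[0,3],axis=0)[:,1].round(4))
P,ok=cloud("w6","wrist");J=tojig(P,f)
b=ok&(abs(J[:,2]-.067)<.006)&(J[:,0]<-.048)&(J[:,0]>-.115)&(abs(J[:,1])<.06)
print("bar",b.sum(),np.percentile(J[b],[2,50,98],axis=0).round(4).tolist())
b=ok&(abs(J[:,2]-.043)<.002)&(J[:,0]>.0)&(J[:,0]<.062)&(abs(J[:,1])<.05)
print("jaw top",b.sum(),np.percentile(J[b],[2,50,98],axis=0).round(4).tolist() if b.sum() else "")
a=cv2.resize(im[195:310,220:365,::-1],None,fx=3,fy=3,interpolation=cv2.INTER_CUBIC);w=cv2.imread("pics/w6.png")
w=cv2.resize(w,(360,270));c=np.zeros((345,795,3),np.uint8);c[:,:435]=a;c[:270,435:]=w;cv2.imwrite("pics/c6.png",c)
E
```

```text
t: 15.62
eef_pos: [0.3888, 0.2418, 0.159]
tool_rot: [0.0, -0.142, 0.99, 0.0]
contact_force: [1.1, 0.2, -0.3]
gripper_width: 0.0
grasp_force: 0.0
t: 15.88
eef_pos: [0.3888, 0.2418, 0.1573]
tool_rot: [0.0, -0.142, 0.99, 0.0]
contact_force: [-0.3, 0.3, -0.6]
gripper_width: 0.001
grasp_force: 0.0
tube end [-0.049  -0.0478]
bar 1265 [[-0.0645, -0.0447, 0.0624], [-0.0609, 0.0168, 0.0692], [-0.0518, 0.0467, 0.0716]]
jaw top 117 [[0.041, -0.0038, 0.0412], [0.0457, 0.0008, 0.0424], [0.0511, 0.0062, 0.0437]]
```

View pics/c6.png

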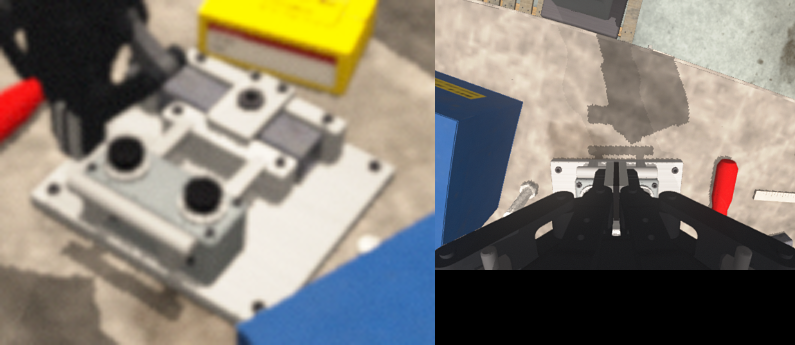

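The jaw is shut against the tube, with the bar at jig x about -59 mm. The tube is still at the stop, and the hand is clear of everything.

```bash
python3 -c "
from station import *
print(hand_in())"
```

```text
the job is handed in; nothing more can be done
None
```

The job is done and handed in at about 16 s: I held both buttons until the jaw was fully open, pushed the tube along the fence to the stop, and shut the jaw on it again; the screwdriver, bolt and carton were left alone.

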